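# Fill the spice caddy and hold it up level

## Task

Put the stout spice jar into the empty middle well of the wooden spice caddy: lower it in upright until it stands on the well's floor, and let go without dropping it. Then swing the caddy's folded handle upright, grip it by its wooden grip and lift the loaded caddy straight up to about ten centimetres above the worktop, never tipping it. Finish while still holding it there, still and level, with all three jars in their wells; leave everything else where it stands.

Things in the scene. Friction and masses are not known exactly. Their poses are not given: they have to be found in the camera images.
- caddy: Spice caddy: oak block 224 x 92 x 22 mm on 3 mm feet, three round wells in a row along its x; a steel strap up each end (24 mm wide, top 115 mm high), a wire rail along each long side (45 mm high, 38 mm from the middle line). Outer wells, 70 mm either side of the middle, hold slim jars; the middle is empty. Origin: centre of underside; y across, z up. 0.57 kg, about 0.9 kg loaded.
- well_mid (a point): Centre of the floor of the empty middle well: 50.5 mm across with a 2 mm chamfer, 14 mm deep; its floor is 11 mm above the worktop, its mouth 25 mm.
- pivot_mid (a point): The middle of the handle's pivot axis, 103 mm above the caddy's underside on its middle line. The axis runs along the caddy's x; lifted by the upright handle, the caddy hangs from it freely and settles level by itself. Forces of a few newtons sideways on the handle can tip the standing caddy.
- handle (a joint): Angle of the caddy's bail handle: 0 when folded down (as it starts, lying on its stop, out to the caddy's -y side, its grip about 122 mm above the worktop and 113 mm from the middle line), 1.4 when upright, 2.8 folded to the other side. The hinge is loose: let go, the handle falls to a side.
- handle_grip (a point): Middle of the handle's wooden grip, a round wooden roller 13 mm thick and 130 mm long that turns freely on the handle's wire; it lies along the caddy's x axis, 115 mm from the pivot axis (6 mm steel arms at the ends, 237 mm apart). Upright it is 218 mm above the caddy's underside, well above the jars.
- stout_jar: The stout spice jar with the pale ribbed cap: glass body 44 mm across, cap 46 mm across, 108 mm tall, about 0.11 kg (0.09 to 0.15), standing upright on the worktop to the robot's left of the caddy. Origin: centre of its foot; z up.
- slim_jar_a: A slim spice jar with a dark cap, 41 mm across, 105 mm tall, 0.11 kg, standing in the caddy's outer well at the -x end. Origin: centre of its foot, 11 mm above the caddy's underside. It stays there.
- slim_jar_b: Another slim dark-capped spice jar of the same size, standing in the outer well at the +x end. Origin: centre of its foot. It stays there.
- slim_jar_c: A third slim dark-capped spice jar, 41 mm across, 105 mm tall, standing on the worktop near the stout jar; it does not belong to this job. Origin: centre of its foot.
- mug: Dotted mug, 82 mm across and 91 mm tall, standing to the right behind the caddy. Origin: centre of its foot. To be left alone.
- tea_box: Carton of tea bags, 69 x 124 x 87 mm, standing behind the caddy. Origin: centre of its underside. To be left alone.
- keys: Bunch of keys lying flat to the right of the caddy, 104 x 115 x 8 mm. Origin: its centre on the worktop. To be left alone.
There are look-alikes about, which are no part of the job. Leave any blue or turquoise look-alike of the slim_jar_b alone.

How it is judged:
By the outcome, as a careful person would: the job done as asked, in the order asked, and still so for the second after the job is handed in, while the arm keeps its last pose, push and grip.
It also fails if it takes over 70 s, if anything falls off the work surface, if the arm or the gripper's body presses on something with over 40 N, if the wrist force passes 120 N, or if a joint passes its speed limit or range.

## Robot

A 6-joint arm with a two-finger parallel gripper is mounted at the origin on a cart in front of the work surface, level with it; the furniture and walls round the work are solid. World frame = base frame: x ahead of the robot, y to its left, z up, the work surface at z = 0. Lengths are in m, angles in rad, forces in N, time in s.
With the tool pointing down it reaches from about 0.35 to 0.975 m from the base axis. Payload 4.9 kg.
Tool frame: the origin (TCP) lies on the centre line of the jaws, within the pads' length; the fingertips stand manip.tip_reach ahead of it and the grasp point (between the pads) is the TCP (manip.tip_reach is the distance from the TCP to the fingertips, in m); z points along the fingers, y is the line along which they close (so a half turn about z gives the same grasp; the last joint's range is limited). The gripper opens to 85 mm and grips with 20 to 120 N. Pads are 22 mm wide; open, the fingers measure 114 mm over their backs; the gripper's body (76 mm by 85 mm) begins 54 mm behind the grasp point. The pads swing forward as they close: fully open they stand 13 mm farther back than shut.
Start: joints at [1.005, 0.053, 1.613, -0, 1.476, -0.119], TCP at [0.27, 0.564, 0.228] pointing down, gripper open.
Joint ranges: [-3.01, 3.01], [-1.01, 2.22], [0.06, 2.58], [-1.02, 4.17], [0.09, 2.62], [-3.14, 3.14]. Speed limits (rad/s): [2.57, 2.57, 3.14, 3.14, 3.14, 3.14].

## Interface

Orientations are given as a unit quaternion [w, x, y, z].
In Python, from plant import manip gives the robot as it stands. The module is installed in compiled form; this text tells all that it offers.
- The arm moves only by the tool move_arm, never from a script. Its argument "rows" is a list of rows, each a list of 7 numbers: the shift along the tool's x, y, z in cm, then the turn, a rotation vector about the tool's x, y, z in degrees, then the opening, from -1 (shut) to 1 (fully open). In form: [[tx, ty, tz, ax, ay, az, jaw], ...]. A call has 1 to 20 rows; each row shifts and turns the commanded pose from where the row before left it, along the tool's axes as they then stand; what a row does not reach is not made up. A row lasts 1/12 s, in which the tool goes at most 41.7 mm and 7.16 degrees, less where a joint would pass 70% of its speed; a pose out of reach is approached as far as the arm can. A call is refused whole if a number of a shift passes 4.17 or a number of a turn 7.16, either way. A call with a gripper value outside its range is refused whole. The fingers move at their own pace and stop on an object; the grip force is fixed at half the most. Time passes only in rows, so rows that do not move let the fingers close. It gives the time, the measured TCP pose, the force, the opening and the grip force at its end, in the units of the state.
- manip.state(): the state, without advancing time (a new reading comes with each control period).
- manip.grab_frame(name): name is "scene" or "top"; returns a dict with "img" (420x560x3 uint8, blue, green, red), "mtx" (3x3 intrinsics, pixels), "k1" (the pictures are not rectified: a ray, as slopes to the right and down, at radius r is drawn at 1 + k1 r^2 times it, then the intrinsics apply), "R" (3x3) and "t" (3): a world point X has camera coordinates R X + t. Camera axes: x right, y down, z forward; pixel columns grow to the right and rows downward; lengths in m; the calibration is good to about 2 mm. A picture is of the moment at which its call begins. There is no depth.
- manip.job_done(): hands the job in; it is judged then, once.
The state is a dict: "time": time; "joint_pos": joint angles; "joint_vel": joint speeds; "joint_efforts": joint torques, N m; "tool_pos": TCP position; "tool_rot": TCP orientation; "contact_force": force on the tool from outside, world axes, zero at the start; "ft_torque": the same for the moment, N m; "gripper_width": opening from 0.0 (shut) to 1.0 (fully open); "grasp_force": force on a finger pad.
Only numpy, scipy, OpenCV 4.12 (cv2) and the standard library are available. Lean on these libraries where they do the work, as an engineer would, in place of code of your own. Each camera call takes 0.05 s, during which the arm holds its last target. There are 200 camera calls.

## Working session

There is one attempt and no reset: what is moved stays moved. The work goes in short steps, Python scripts to look and compute and a tool call to move; the robot and the scene stay as the last step left them, time stands still between calls to the robot, and variables do not carry over. Pictures are saved under pics/ and viewed, at most 10 in all, crops included, and the job is handed in when it is done.

Besides the shell and the picture viewer there is one more tool, called after "Request:" by a JSON object that holds its "method" and its "body". move_arm: Moves the arm, as the interface text tells. Its arguments: {"type":"object","properties":{"rows":{"type":"array","items":{"type":"array","items":{"type":"number"}}}},"required":["rows"]}

```bash
mkdir -p pics; cat > h.py <<'E'
import cv2,numpy as np
from plant import manip
def grab(n,f):
    g=manip.grab_frame(n); cv2.imwrite('pics/'+f+'.png',g['img']); np.savez('pics/'+f+'.npz',**{k:np.array(v) for k,v in g.items()}); return g
def load(f): return dict(np.load('pics/'+f+'.npz'))
def ray(g,p):
    K=g['mtx']; d=np.array([(p[0]-K[0,2])/K[0,0],(p[1]-K[1,2])/K[1,1]]); u=d.copy()
    for _ in range(20): u=d/(1+float(g['k1'])*(u@u))
    R=g['R']; return -R.T@g['t'].ravel(), R.T@np.array([u[0],u[1],1])
def onz(g,p,z):
    o,d=ray(g,p); return o+d*(z-o[2])/d[2]
def proj(g,X):
    c=g['R']@np.array(X,float)+g['t'].ravel(); u=c[:2]/c[2]; u=u*(1+float(g['k1'])*(u@u)); K=g['mtx']; return np.array([K[0,0]*u[0]+K[0,2],K[1,1]*u[1]+K[1,2]])
def tri(ga,pa,gb,pb):
    o,d=ray(ga,pa);q,e=ray(gb,pb); s=np.linalg.lstsq(np.c_[d,-e],q-o,rcond=None)[0]; a=o+d*s[0];b=q+e*s[1]; return (a+b)/2,np.linalg.norm(a-b)
E
python3 - <<'E'
from h import *
np.set_printoptions(precision=3,suppress=True)
for n in('scene','top'):
    g=grab(n,n+'0'); print(n,g['mtx'].ravel(),g['k1'],-g['R'].T@g['t'],g['R'].ravel())
s=manip.state(); print(s, manip.tip_reach)
E
```

```text
scene [525.925   0.    285.275   0.    525.925 205.294   0.      0.      1.   ] 0.07085985547163907 [-0.034  0.727  1.113] [-0.78  -0.626  0.018 -0.479  0.578 -0.661  0.404 -0.524 -0.75 ]
top [500.586   0.    279.072   0.    500.586 209.815   0.      0.      1.   ] -0.11796348744356584 [ 0.367 -0.014  1.213] [ 0.029 -0.999 -0.017 -0.99  -0.026 -0.141  0.14   0.021 -0.99 ]
{'time': 0.1, 'joint_pos': array([ 1.005,  0.053,  1.614,  0.   ,  1.476, -0.119]), 'joint_vel': array([ 0.   , -0.001, -0.003, -0.001,  0.002,  0.001]), 'joint_efforts': array([  0.   , -39.49 , -37.136,  -0.   ,   0.004,   0.   ]), 'tool_pos': array([0.27 , 0.563, 0.227]), 'tool_rot': array([-0.   ,  0.222,  0.975, -0.001]), 'contact_force': array([0.307, 0.938, 0.373]), 'ft_torque': array([ 0.019, -0.045,  0.061]), 'grasp_force': 0.0, 'gripper_width': 1.001476775274214} 0.019
```

View pics/scene0.png

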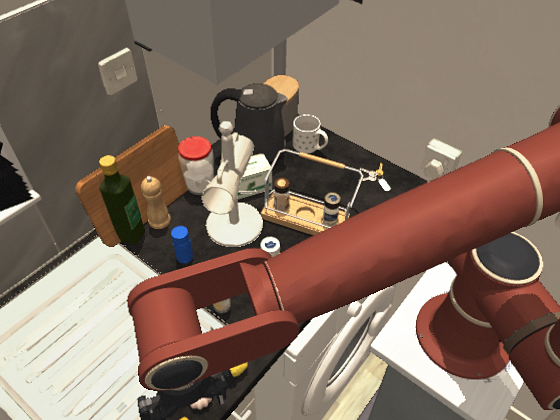

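View pics/top0.png

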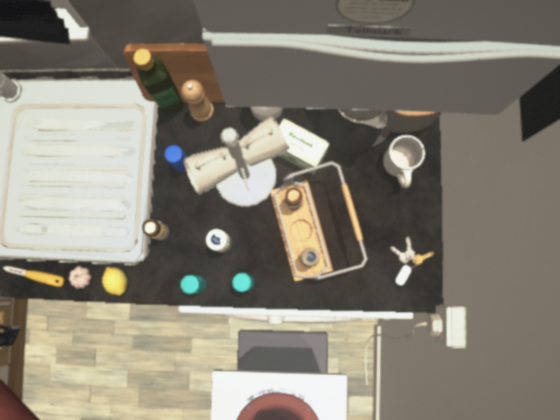

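The scene view shows the caddy at about (305,210). The arm hides the stout jar, and only its pale cap shows at (270,244). In the top view the stout jar's cap is at (218,240) and jar c is at (155,229). The caddy runs from (293,195) to (310,260), with the handle grip at (352,212) on its right side. A lamp-like holder stands at (237,165).

```bash
python3 - <<'E'
from h import *
a=load('top0')['img'][125:305,135:385]; cv2.imwrite('pics/tc.png',cv2.resize(a,None,fx=3.2,fy=3.2,interpolation=cv2.INTER_CUBIC))
a=load('scene0')['img'][100:300,160:410]; cv2.imwrite('pics/sc.png',cv2.resize(a,None,fx=3,fy=3,interpolation=cv2.INTER_CUBIC))
E
```

```text
(no output)
```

View pics/tc.png

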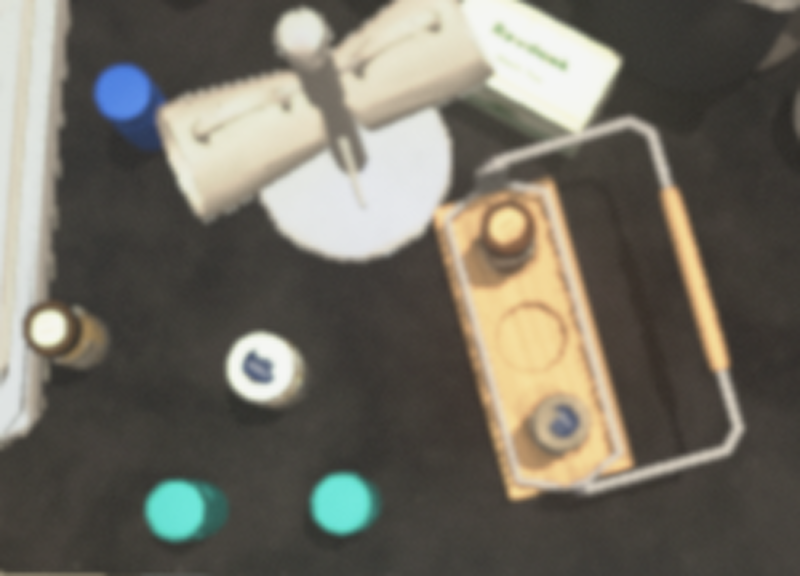

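View pics/sc.png

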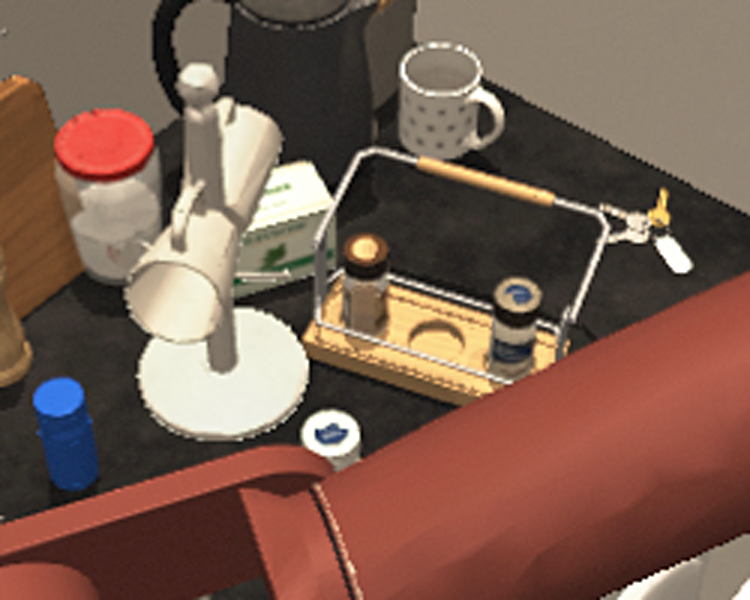

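The crops show the stout jar's cap centred at crop (262,370) and the well circle at (532,337). The slim caps are at (509,229) and (558,422), and the grip runs from (670,188) to (722,370). A mug tree stands behind and to the left.

```bash
python3 - <<'E'
from h import *
np.set_printoptions(precision=4,suppress=True)
t=load('top0'); s=load('scene0')
T=lambda u,v:np.array([135+(u+.5)/3.2-.5,125+(v+.5)/3.2-.5]); S=lambda u,v:np.array([160+(u+.5)/3-.5,100+(v+.5)/3-.5])
def comp(g,lo,hi,at,r):
    hsv=cv2.cvtColor(g['img'],cv2.COLOR_BGR2HSV); m=cv2.inRange(hsv,lo,hi)
    k=np.zeros_like(m); cv2.circle(k,tuple(int(round(x)) for x in at),r,255,-1); m&=k
    c=max(cv2.findContours(m,cv2.RETR_EXTERNAL,cv2.CHAIN_APPROX_NONE)[0],key=cv2.contourArea); return c
c=comp(t,(0,0,150),(180,90,255),T(262,370),20); p,rad=cv2.minEnclosingCircle(c); e=cv2.fitEllipse(c); print('cap',p,rad,e); print(onz(t,p,.108),onz(t,e[0],.108))
print('well',onz(t,T(532,337),.025))
A=onz(t,T(509,230),.116);B=onz(t,T(560,421),.116);print('slim',A,B,(A+B)/2,np.linalg.norm(A-B))
for g,at,n in((t,T(695,280),'t'),(s,S(485,180),'s')):
    c=comp(g,(5,80,80),(25,255,255),at,34); r=cv2.minAreaRect(c); M=cv2.moments(c); print(n,r); b=cv2.boxPoints(r); 
    b=b[np.argsort(b[:,1])]; ends=[(b[0]+b[1])/2,(b[2]+b[3])/2]; 
    print('grip',onz(g,r[0],.122),[onz(g,x,.122) for x in ends])
print('tri grip', tri(t,T(696,279),s,S(485,180)))
# block corners on top
cs=[onz(t,T(*q),.025) for q in((436,210),(552,180),(633,465),(508,490))];print('corners',np.array(cs))
print('tree top',tri(t,T(303,33),s,S(198,85)), 'mug rim near',tri(t,T(190,165),s,S(175,300)))
print('c',onz(t,T(50,328),.105),'turq',onz(t,T(178,510),.1),onz(t,T(344,503),.1))
print('well scene',onz(s,S(435,335),.025))
E
```

```text
cap (217.2341766357422, 239.3607635498047) 11.809027671813965 ((216.93673706054688, 239.558837890625), (20.881797790527344, 22.951364517211914), 110.0741195678711)
[0.4535 0.1448 0.108 ] [0.453  0.1455 0.108 ]
well [ 0.488  -0.0422  0.025 ]
slim [ 0.5529 -0.0224  0.116 ] [ 0.4216 -0.0605  0.116 ] [ 0.4873 -0.0414  0.116 ] 0.13671902020441695
t ((351.7022399902344, 211.58758544921875), (58.97276306152344, 8.690722465515137), 73.61045837402344)
grip [ 0.5217 -0.1507  0.122 ] [array([ 0.5846, -0.1317,  0.122 ]), array([ 0.4598, -0.1696,  0.122 ])]
s ((321.4056091308594, 159.83018493652344), (47.38938522338867, 5.49442195892334), 15.945395469665527)
grip [ 0.526  -0.1564  0.122 ] [array([ 0.5895, -0.1371,  0.122 ]), array([ 0.4639, -0.1752,  0.122 ])]
tri grip (array([ 0.5211, -0.1502,  0.1299]), np.float64(0.002264715578496096))
corners [[ 0.5822  0.0323  0.025 ]
 [ 0.6075 -0.0546  0.025 ]
 [ 0.3952 -0.1189  0.025 ]
 [ 0.3744 -0.0272  0.025 ]]
tree top (array([0.623 , 0.0976, 0.3463]), np.float64(0.00016313315600308053)) mug rim near (array([0.5749, 0.1844, 0.2158]), np.float64(0.004626976542369149))
c [0.4766 0.2985 0.105 ] turq [0.3529 0.2019 0.1   ] [0.3616 0.0865 0.1   ]
well scene [ 0.4962 -0.0495  0.025 ]
```

Request:
{"method": "move_arm", "body": {"rows": [[0,0,0,0,0,-7.1,1],[0,0,0,0,0,-7.1,1],[0,0,0,0,0,-7.1,1],[0,0,0,0,0,-7.1,1],[0,0,0,0,0,-7.1,1],[0,0,0,0,0,-7.1,1],[-0.44,-3.5,0,0,0,0,1],[-0.44,-3.5,0,0,0,0,1],[-0.44,-3.5,0,0,0,0,1],[-0.44,-3.5,0,0,0,0,1],[-0.44,-3.5,0,0,0,0,1],[-0.44,-3.5,0,0,0,0,1],[-0.44,-3.5,0,0,0,0,1],[-0.44,-3.5,0,0,0,0,1],[-0.44,-3.5,0,0,0,0,1],[-0.44,-3.5,0,0,0,0,1],[-0.44,-3.5,0,0,0,0,1],[-0.44,-3.5,0,0,0,0,1],[0,-3.5,0,0,0,0,1],[0,0,0,0,0,0,1]]}}

```text
time: 1.77
tool_pos: [0.4547, 0.1393, 0.228]
tool_rot: [-0.0, -0.145, 0.989, -0.001]
contact_force: [-0.2, 0.4, 0.1]
gripper_width: 0.999
grasp_force: 0.0
```

```bash
cat >> h.py <<'E'
from scipy.spatial.transform import Rotation as Ro
np.set_printoptions(precision=4,suppress=True)
def to(X,yaw_y=106.9):
    s=manip.state(); q=s['tool_rot']; R=Ro.from_quat([q[1],q[2],q[3],q[0]])
    y=np.array([np.cos(np.radians(yaw_y)),np.sin(np.radians(yaw_y)),0]); z=np.array([0,0,-1.]); G=Ro.from_matrix(np.c_[np.cross(y,z),y,z])
    print('t',s['time'],'pos',s['tool_pos'],'w',s['gripper_width'],'F',s['contact_force'],'gf',s['grasp_force'])
    print('shift cm',R.inv().apply(np.array(X)-s['tool_pos'])*100,'turn deg',np.degrees((R.inv()*G).as_rotvec()),'j',s['joint_pos'])
E
python3 -c "
from h import *
to([.453,.145,.085])
g=grab('scene','s1')
import cv2
cv2.imwrite('pics/s1c.png',cv2.resize(g['img'][110:310,150:400],None,fx=3,fy=3))
grab('top','t1')
"
```

```text
t 1.7667 pos [0.4547 0.1393 0.228 ] w 0.9985442373943599 F [-0.2336  0.3786  0.0851] gf 0.0
shift cm [-0.0096  0.6272 14.2939] turn deg [-0.1316 -0.047  -0.2712] j [ 0.1421 -0.317   1.949  -0.0024  1.5101 -1.7188]
```

View pics/s1c.png

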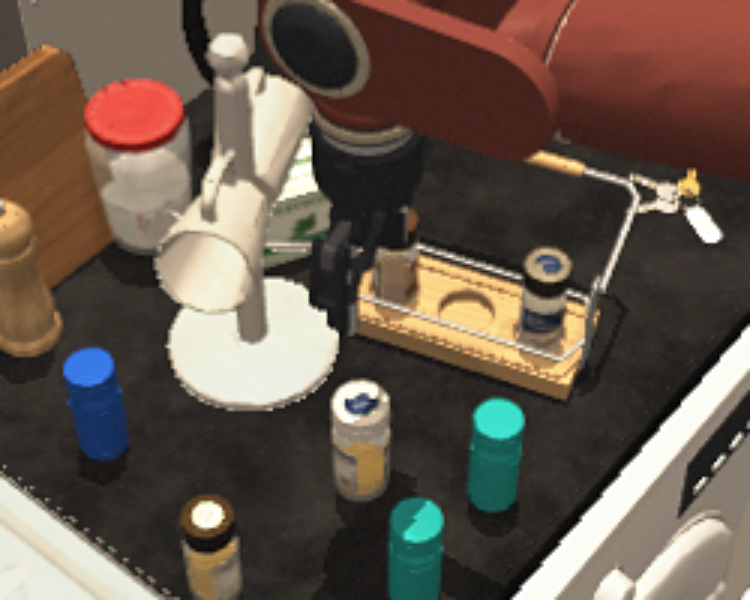

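The arm is clear of the jar. In this crop the stout cap's top is centred at about (360,403), with jar c at (208,515) and the turquoise jars at (497,420) and (416,520). The left mug's rim is at about (205,265).

```bash
python3 - <<'E'
from h import *
t=load('top0'); s=load('s1')
T=lambda u,v:np.array([135+(u+.5)/3.2-.5,125+(v+.5)/3.2-.5]); S=lambda u,v:np.array([150+(u+.5)/3-.5,110+(v+.5)/3-.5])
print('jar scene',onz(s,S(360,403),.108), 'tri',tri(t,(217.1,239.5),s,S(360,403)))
print('foot',onz(s,S(360,485),0))
print('well',onz(s,S(467,306),.025))
print('mugL low',onz(t,T(207,218),.2),onz(t,T(165,120),.25),'mugR',onz(t,T(490,70),.25),onz(t,T(300,170),.2))
print('slim A,B scene',onz(s,S(546,262),.116))
E
```

```text
jar scene [0.4577 0.145  0.108 ] tri (array([0.4546, 0.1457, 0.1106]), np.float64(0.0038293245276579267))
foot [0.455 0.149 0.   ]
well [ 0.494  -0.0497  0.025 ]
mugL low [0.5415 0.1733 0.2   ] [0.5939 0.1937 0.25  ] mugR [ 0.6304 -0.0071  0.25  ] [0.5745 0.1143 0.2   ]
slim A,B scene [ 0.4279 -0.0674  0.116 ]
```

Request:
{"method": "move_arm", "body": {"rows": [[0,0.6,2,0,0,-0.3,1],[0,0.05,3,0,0,0,1],[0,0,3,0,0,0,1],[0,0,3,0,0,0,1],[0,0,2,0,0,0,1],[0,0,1,0,0,0,1],[0,0,0.6,0,0,0,1],[0,0,0,0,0,0,1],[0,0,0,0,0,0,0.6],[0,0,0,0,0,0,0.4],[0,0,0,0,0,0,0.2],[0,0,0,0,0,0,0.1],[0,0,0,0,0,0,0.0],[0,0,0,0,0,0,-0.2],[0,0,0,0,0,0,-0.4],[0,0,0,0,0,0,-0.6],[0,0,0,0,0,0,-1],[0,0,0,0,0,0,-1],[0,0,0,0,0,0,-1]]}}

```text
time: 3.45
tool_pos: [0.453, 0.1502, 0.0841]
tool_rot: [0.001, -0.15, 0.989, -0.0]
contact_force: [-0.5, -1.8, 6.5]
gripper_width: 0.516
grasp_force: 60.8
```

```bash
python3 -c "
from h import *
to([.491,-.046,.24])"
```

```text
t 3.45 pos [0.453  0.1502 0.0841] w 0.5164064117494342 F [-0.5344 -1.7777  6.4945] gf 60.77829122543335
shift cm [  2.157  -19.869  -15.5805] turn deg [-0.0411  0.1674  0.3862] j [ 0.1641 -0.1735  2.0803 -0.0003  1.2317 -1.7082]
```

Request:
{"method": "move_arm", "body": {"rows": [[0,0,-0.5,0,0,0,-1],[0,0,-1.5,0,0,0,-1],[0,0,-2,0,0,0,-1],[0,0,-2.5,0,0,0,-1],[0,0,-2.5,0,0,0,-1],[0,0,-2.5,0,0,0,-1],[0,0,-2.5,0,0,0.4,-1],[0,0,-1.5,0,0,0,-1],[0,-1,0,0,0,0,-1],[0.3,-2,0,0,0,0,-1],[0.3,-2.5,0,0,0,0,-1],[0.4,-2.5,0,0,0,0,-1],[0.4,-2.5,0,0,0,0,-1],[0.4,-2.5,0,0,0,0,-1],[0.4,-2.5,0,0,0,0,-1],[0,-2,0,0,0,0,-1],[0,-1.4,0,0,0,0,-1],[0,-1,0,0,0,0,-1],[0,0,0,0,0,0,-1],[0,0,0,0,0,0,-1]]}}

```text
time: 5.12
tool_pos: [0.4879, -0.0468, 0.2363]
tool_rot: [-0.001, -0.146, 0.989, 0.001]
contact_force: [-0.1, 0.6, -1.8]
gripper_width: 0.514
grasp_force: 61.1
```

```bash
python3 -c "
from h import *
to([.491,-.046,.24])
g=grab('scene','s2');h=grab('top','t2')
a=cv2.resize(g['img'][100:290,240:400],None,fx=3,fy=3,interpolation=cv2.INTER_CUBIC)
b=cv2.resize(h['img'][150:290,255:375],None,fx=4,fy=4,interpolation=cv2.INTER_CUBIC)[:560]
o=np.zeros((600,800,3),np.uint8)
a=cv2.resize(a,(400,475)); b=cv2.resize(b,(400,467)); o[:475,:400]=a;o[:467,400:]=b
cv2.imwrite('pics/v2.png',o)
"
```

```text
t 5.1167 pos [ 0.4879 -0.0468  0.2363] w 0.5143558456278937 F [-0.1077  0.5744 -1.8459] gf 61.126946210861206
shift cm [-0.3169 -0.0148 -0.3746] turn deg [ 0.0824 -0.0925 -0.0518] j [-0.2478 -0.282   1.9075  0.0004  1.5182 -2.1126]
```

View pics/v2.png

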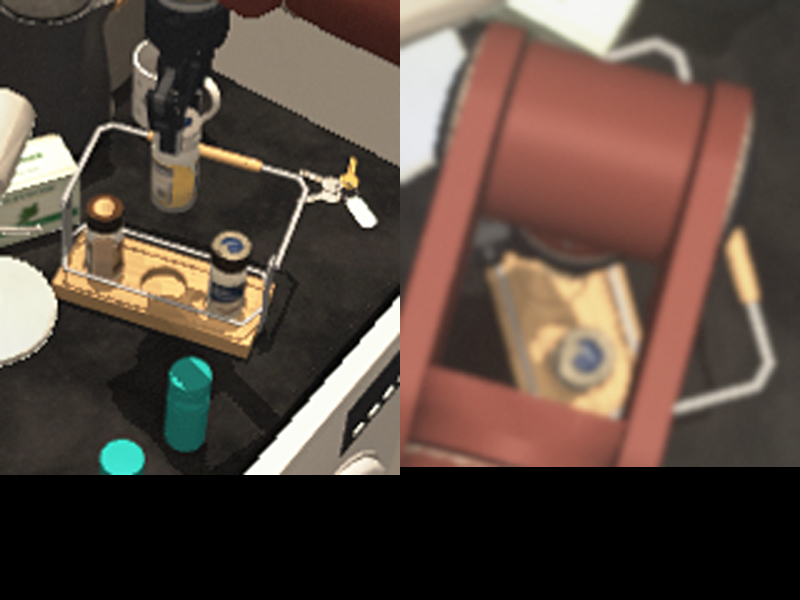

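The jar is held upright. In the left panel the well mouth is at about (163,282), the jar foot at (174,205), and the slim caps at (105,210) and (231,247). The arm blocks the top view of the well.

```bash
python3 - <<'E'
from h import *
g=load('s2'); f=5; x0,y0=255,155
im=g['img'][y0:y0+90,x0:x0+105]; im=cv2.resize(im,None,fx=f,fy=f,interpolation=cv2.INTER_CUBIC)
im2=im.copy()
th=np.linspace(0,2*np.pi,60)
def circ(c,r,z,col):
    P=[(proj(g,[c[0]+r*np.cos(a),c[1]+r*np.sin(a),z])-[x0,y0]+.5)*f-.5 for a in th]
    cv2.polylines(im2,[np.int32(P)],True,col,1)
c=np.array([.4884,-.0424]); u=np.array([np.cos(np.radians(16.9)),np.sin(np.radians(16.9))])
circ(c,.02725,.025,(0,0,255)); circ(c+.07*u,.0205,.116,(0,0,255)); circ(c-.07*u,.0205,.116,(0,0,255))
p=manip.state()['tool_pos']; circ(p,.022,p[2]-.0841,(255,0,0))
o=np.vstack([im[:,:],])
o=np.hstack([im[:,75:475],im2[:,75:475]]); cv2.imwrite('pics/v3.png',o); print(o.shape)
E
```

```text
(450, 800, 3)
```

View pics/v3.png

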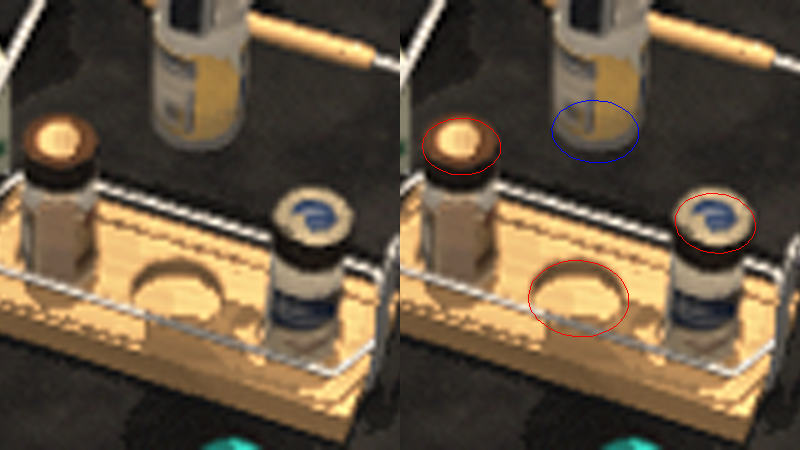

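The well and slim caps lie within about 1 px of the predicted circles (left and right panels). The jar foot is centred at about (197,120), so the jar sits 1–2 mm toward +tool x in the grip. I'll correct for that and lower to just above the mouth.

Request:
{"method": "move_arm", "body": {"rows": [[-0.2,0.2,0.5,0,0,0,-1],[-0.2,0.17,1.5,0,0,0,-1],[0,0,2,0,0,0,-1],[0,0,2,0,0,0,-1],[0,0,2,0,0,0,-1],[0,0,1.5,0,0,0,-1],[0,0,1,0,0,0,-1],[0,0,0.7,0,0,0,-1],[0,0,0.3,0,0,0,-1],[0,0,0,0,0,0,-1],[0,0,0,0,0,0,-1]]}}

```text
time: 6.13
tool_pos: [0.4918, -0.0419, 0.1233]
tool_rot: [0.001, -0.147, 0.989, -0.0]
contact_force: [-0.8, 0.5, -0.9]
gripper_width: 0.513
grasp_force: 61.1
```

```bash
python3 - <<'E'
from h import *
to([.489,-.0428,.119])
g=grab('scene','s3'); f=8; x0,y0=268,170
im=g['img'][y0:y0+70,x0:x0+80]; im=cv2.resize(im,None,fx=f,fy=f,interpolation=cv2.INTER_CUBIC)
cv2.imwrite('pics/v4.png',im)
E
```

```text
t 6.1333 pos [ 0.4918 -0.0419  0.1233] w 0.5131071516007139 F [-0.7802  0.5095 -0.8935] gf 61.13413453102112
shift cm [ 0.2964 -0.0003  0.4283] turn deg [-0.043   0.0731  0.0131] j [-0.2359 -0.1793  2.0147 -0.      1.3047 -2.1019]
```

View pics/v4.png

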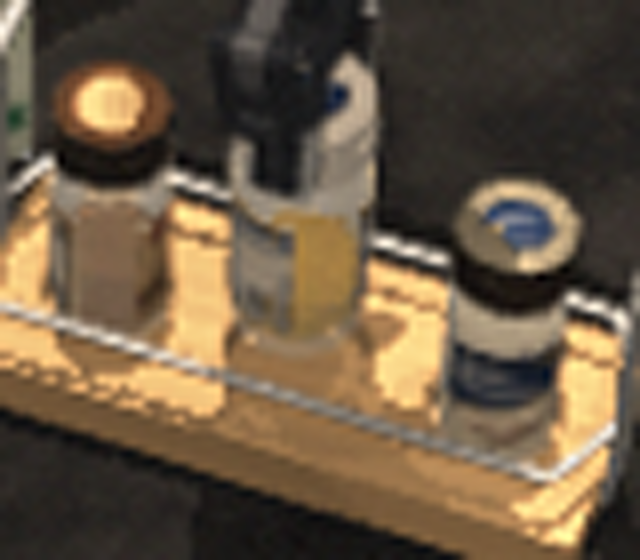

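The jar hangs just over the well. In this crop its body edges at row 250 are about 232 and 372. The slim caps are centred at (113,107) and (518,225).

```bash
python3 - <<'E'
from h import *
g=load('s3'); P=lambda u,v:np.array([268+(u+.5)/8-.5,170+(v+.5)/8-.5])
for r in((113,107,518,225),(113,100,518,218)):
    A=onz(g,P(*r[:2]),.116);B=onz(g,P(*r[2:]),.116);C=(A+B)/2;print('caddy centre',C[:2],np.linalg.norm(A-B),np.degrees(np.arctan2(*(A-B)[1::-1])))
    for n,c in(('well',C),('tcp',manip.state()['tool_pos'])):
        print(n,[((proj(g,[c[0],c[1],z])-[268,170]+.5)*8-.5).round(1) for z in(.040,.06,.08,.14)])
# column edges of jar rows 
im=cv2.cvtColor(g['img'],cv2.COLOR_BGR2GRAY)
for v in range(196,213): print(v,g['img'][v,290:320].astype(int).sum(1)//3)
E
```

```text
caddy centre [ 0.4916 -0.0454] 0.1393502845215534 17.648483974713162
well [array([302.3, 318.9]), array([305. , 279.7]), array([307.8, 239.6]), array([316.7, 114.1])]
tcp [array([295.3, 324. ]), array([298. , 284.8]), array([300.8, 244.8]), array([309.4, 119.3])]
caddy centre [ 0.4935 -0.0479] 0.139584028240611 17.62037091196515
well [array([302.3, 311.9]), array([305. , 272.7]), array([307.8, 232.7]), array([316.7, 107.1])]
tcp [array([295.3, 324. ]), array([298. , 284.8]), array([300.8, 244.8]), array([309.4, 119.3])]
196 [212 207 189 181 124  96  71  75  82 128 137 140 135 129 128 134 140 145
 137 136 131 131 123  66  58  24  24  24  28  39]
197 [194 206 206 209 207 194 134  83  75  75 122 143 121 120 122 116 114 111
 112 121 108 119 122  65  65  21  26  24  26  28]
198 [124 182 184 193 186 194 162  92  89  72  61  69 101 130 131 117 115 114
 115 116 111 118 117  71  78  38  19  22  22  26]
199 [130 124 120  94 121 180 151 102  99  96  80  70  70  72  92 119 117 118
 118 116 116 111 113  91 125 129 122  91  34  24]
200 [198 197 187 126 127 124 110 107 117 102 100 101  86  74  90 1
[... 884 characters left out ...]
104 115 114 115
 116 114 114 101  87 144 211 201 147 147 134 148]
208 [187 186 186 185 189 192 179 120  94  89  74  75  91  86  89 110 107 107
 106 103  99  94  90 140 197 196 200 204 208 198]
209 [196 188 187 186 186 186 182 141  98  95  90  88  92  84  88 109 109 104
 101 100  98  99 108 124 128 124 129 167 194 202]
210 [203 199 193 192 193 190 158 105 102  93  95  96  89  86  86 103 100 100
 102 110 106 101 101 105 124 130 128 124 146 203]
211 [199 197 196 198 201 191 115  72 111 130 120 112  95  89  96 102 100 100
 111 138 122 106  87  85 113 124 122 128 165 207]
212 [193 194 196 195 197 179  78  79 122 162 125 127 121 111 111 110 108 112
 118 123 129 115  95  80  97 122 128 165 204 203]
```

Request:
{"method": "move_arm", "body": {"rows": [[0.1,-0.07,0,0,0,0,-1],[0.1,0,0.2,0,0,0,-1],[0,0,0.4,0,0,0,-1],[0,0,0.4,0,0,0,-1],[0,0,0.3,0,0,0,-1],[0,0,0.2,0,0,0,-1],[0,0,0.2,0,0,0,-1],[0,0,0.2,0,0,0,-1],[0,0,0,0,0,0,-1],[0,0,0,0,0,0,-1]]}}

```text
time: 7.02
tool_pos: [0.4898, -0.0423, 0.1045]
tool_rot: [0.0, -0.147, 0.989, 0.001]
contact_force: [-2.4, 4.0, 5.9]
gripper_width: 0.517
grasp_force: 61.7
```

```bash
python3 -c "
from h import *
to([.4905,-.0437,.0951])"
```

```text
t 7.0167 pos [ 0.4898 -0.0423  0.1045] w 0.5167281276390382 F [-2.4192  4.0069  5.9144] gf 61.707817912101746
shift cm [-0.0242 -0.16    0.9415] turn deg [ 0.1308  0.0392 -0.0067] j [-0.2389 -0.1605  2.0319  0.0024  1.2708 -2.1053]
```

Request:
{"method": "move_arm", "body": {"rows": [[0,0.1,-0.1,0,0,0,-1],[0.03,0.1,0,0,0,0,-1],[0,0,0,0,0,0,-1],[0,0,0,0,0,0,-1]]}}

```text
time: 7.35
tool_pos: [0.4885, -0.0414, 0.104]
tool_rot: [-0.0, -0.147, 0.989, -0.0]
contact_force: [-0.4, -0.1, 0.1]
gripper_width: 0.514
grasp_force: 61.1
```

Request:
{"method": "move_arm", "body": {"rows": [[0,0,0.15,0,0,0,-1],[0,0,0.15,0,0,0,-1],[0,0,0.15,0,0,0,-1],[0,0,0,0,0,0,-1],[0,0,0,0,0,0,-1]]}}

```text
time: 7.77
tool_pos: [0.4885, -0.0414, 0.0996]
tool_rot: [-0.0, -0.147, 0.989, 0.0]
contact_force: [0.6, 0.1, -1.3]
gripper_width: 0.517
grasp_force: 61.1
```

Free inside the well. Continuing to the floor.

Request:
{"method": "move_arm", "body": {"rows": [[0,0,0.15,0,0,0,-1],[0,0,0.15,0,0,0,-1],[0,0,0.1,0,0,0,-1],[0,0,0,0,0,0,-1],[0,0,0,0,0,0,-1]]}}

```text
time: 8.18
tool_pos: [0.4886, -0.0413, 0.0957]
tool_rot: [-0.0, -0.147, 0.989, 0.0]
contact_force: [-0.0, -0.1, -0.8]
gripper_width: 0.518
grasp_force: 61.1
```

Request:
{"method": "move_arm", "body": {"rows": [[0,0,0.06,0,0,0,-1],[0,0,0.06,0,0,0,-1],[0,0,0,0,0,0,-1],[0,0,0,0,0,0,-1]]}}

```text
time: 8.52
tool_pos: [0.4889, -0.0413, 0.0952]
tool_rot: [0.0, -0.147, 0.989, 0.0]
contact_force: [-0.3, 1.3, 2.9]
gripper_width: 0.521
grasp_force: 61.4
```

Request:
{"method": "move_arm", "body": {"rows": [[0,0,-0.03,0,0,0,0.05],[0,0,0,0,0,0,0.1],[0,0,0,0,0,0,0.15],[0,0,0,0,0,0,0.25],[0,0,0,0,0,0,0.4],[0,0,0,0,0,0,0.5],[0,0,0,0,0,0,0.5],[0,0,0,0,0,0,0.5]]}}

```text
time: 9.18
tool_pos: [0.4887, -0.0414, 0.095]
tool_rot: [0.0, -0.147, 0.989, -0.0]
contact_force: [0.4, 0.1, -0.1]
gripper_width: 0.752
grasp_force: 0.0
```

Request:
{"method": "move_arm", "body": {"rows": [[0,0,-0.3,0,0,0,0.5],[0,0,-1,0,0,0,0.5],[0,0,-2,0,0,0,0.5],[0,0,-2.5,0,0,0,0.5],[0,0,-2.5,0,0,0,0.5],[0,0,-2.5,0,0,0,0.5],[0,0,-2.5,0,0,0,0.5],[0,0,-1.5,0,0,0,0.5],[0,-2,0,0,0,0,0.5],[0,-2,0,0,0,0,0.5],[0,-2,0,0,0,0,0.5],[0,-2,0,0,0,0,0.5],[0,-1.5,0,0,0,0,0.5],[0,-1,0,0,0,0,0.5],[0,-0.8,0,0,0,0,0.5],[0,0,0,0,0,0,0.5],[0,0,0,0,0,0,0.5]]}}

```text
time: 10.6
tool_pos: [0.5214, -0.1493, 0.243]
tool_rot: [-0.0, -0.147, 0.989, 0.0]
contact_force: [-0.0, 0.6, -0.1]
gripper_width: 0.75
grasp_force: 0.0
```

```bash
python3 - <<'E'
from h import *
to([.524,-.153,.124])
g=grab('scene','s5');t=grab('top','t5')
a=cv2.resize(g['img'][110:270,240:410],None,fx=2.6,fy=3,interpolation=cv2.INTER_CUBIC)
b=cv2.resize(t['img'][150:290,265:385],None,fx=2.9,fy=3.4,interpolation=cv2.INTER_CUBIC)
o=np.zeros((490,800,3),np.uint8);o[:a.shape[0],:a.shape[1]]=a;o[:b.shape[0],a.shape[1]:a.shape[1]+b.shape[1]]=b
print(a.shape,b.shape);cv2.imwrite('pics/v5.png',o)
E
```

```text
t 10.6 pos [ 0.5214 -0.1493  0.243 ] w 0.7498723261560662 F [-0.0117  0.5747 -0.1324] gf 0.0
shift cm [-0.1384 -0.4368 11.9003] turn deg [ 0.0348 -0.006  -0.0112] j [-0.4163 -0.1536  1.7875  0.0004  1.5082 -2.2819]
(480, 442, 3) (476, 348, 3)
```

View pics/v5.png

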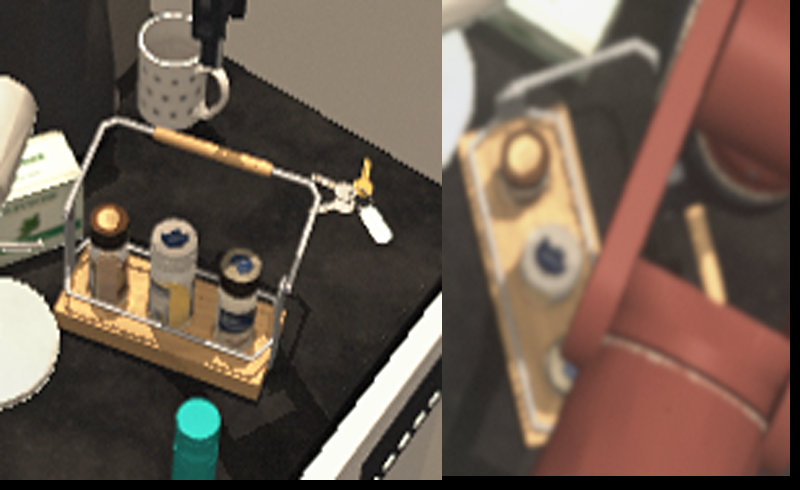

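The stout jar stands in the middle well, with its cap at (174,240) in the left panel between the two slim caps. The grip is at about (213,150).

```bash
python3 - <<'E'
from h import *
def grip(f):
    g=load(f); m=cv2.inRange(cv2.cvtColor(g['img'],cv2.COLOR_BGR2HSV),(5,80,80),(25,255,255)); k=np.zeros_like(m); cv2.circle(k,(321,160),34,255,-1)
    c=max(cv2.findContours(m&k,cv2.RETR_EXTERNAL,cv2.CHAIN_APPROX_NONE)[0],key=cv2.contourArea); r=cv2.minAreaRect(c); print(f,r,onz(g,r[0],.122)); 
grip('scene0');grip('s5')
E
```

```text
scene0 ((321.4056091308594, 159.83018493652344), (47.38938522338867, 5.49442195892334), 15.945395469665527) [ 0.526  -0.1564  0.122 ]
s5 ((321.4056091308594, 159.83018493652344), (47.38938522338867, 5.49442195892334), 15.945395469665527) [ 0.526  -0.1564  0.122 ]
```

Request:
{"method": "move_arm", "body": {"rows": [[0,0,1,0,0,0,0.2],[0,0,2,0,0,0,0.2],[0,0,2,0,0,0,0.2],[0,0,2,0,0,0,0.2],[0,0,2,0,0,0,0.2],[0,0,1.5,0,0,0,0.2],[0,0,1,0,0,0,0.2],[0,0,0.4,0,0,0,0],[0,0,0,0,0,0,-0.2],[0,0,0,0,0,0,-0.3],[0,0,0,0,0,0,-0.4],[0,0,0,0,0,0,-0.4],[0,0,0,0,0,0,-0.4]]}}

```text
time: 11.78
tool_pos: [0.5221, -0.1498, 0.1251]
tool_rot: [0.001, -0.147, 0.989, -0.001]
contact_force: [-0.3, 0.7, -0.3]
gripper_width: 0.299
grasp_force: 0.0
```

```bash
python3 - <<'E'
from h import *
to([.524,-.153,.122])
g=grab('scene','s6')
a=cv2.resize(g['img'][120:200,270:370],None,fx=7,fy=7,interpolation=cv2.INTER_CUBIC)
cv2.imwrite('pics/v6.png',a)
E
```

```text
t 11.7833 pos [ 0.5221 -0.1498  0.1251] w 0.2991487378553496 F [-0.2647  0.6974 -0.265 ] gf 0.0
shift cm [-0.0867 -0.3648  0.3129] turn deg [-0.0724  0.0831 -0.0027] j [-0.4164 -0.0567  1.8998 -0.      1.2966 -2.2821]
```

View pics/v6.png

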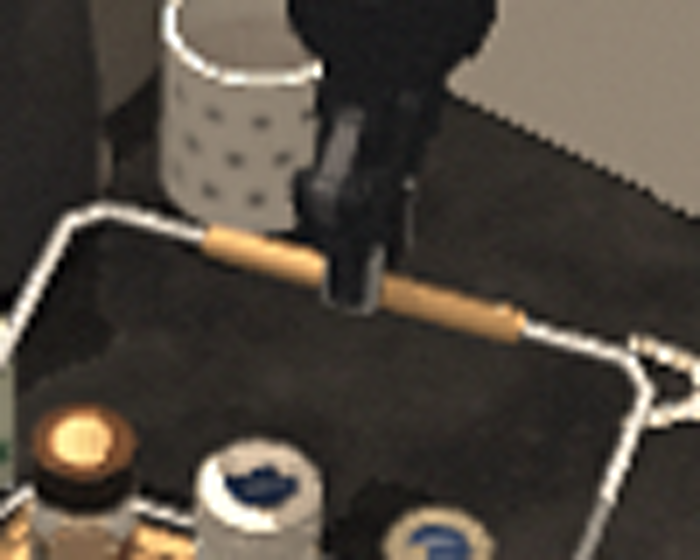

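The near finger hangs in front of the roller at (352,280). The roller spans (205,240) to (525,325), so it is straddled near its middle.

Request:
{"method": "move_arm", "body": {"rows": [[0,0,0.15,0,0,0,-0.5],[0,0,0.15,0,0,0,-0.55],[0,0,0,0,0,0,-0.6],[0,0,0,0,0,0,-0.6],[0,0,0,0,0,0,-0.6]]}}

```text
time: 12.25
tool_pos: [0.5214, -0.1495, 0.1209]
tool_rot: [-0.0, -0.147, 0.989, 0.0]
contact_force: [-0.1, -0.0, 0.1]
gripper_width: 0.201
grasp_force: 0.0
```

Request:
{"method": "move_arm", "body": {"rows": [[0,0,0,0,0,0,-0.63],[0,0,0,0,0,0,-0.66],[0,0,0,0,0,0,-0.66],[0,0,0,0,0,0,-0.66]]}}

```text
time: 12.58
tool_pos: [0.5216, -0.1498, 0.1211]
tool_rot: [0.0, -0.147, 0.989, -0.0]
contact_force: [0.7, -2.0, -1.0]
gripper_width: 0.169
grasp_force: 0.8
```

Request:
{"method": "move_arm", "body": {"rows": [[0,-0.06,0,0,0,0,-0.66],[0,0,0,0,0,0,-0.66],[0,0,0,0,0,0,-0.66]]}}

```text
time: 12.83
tool_pos: [0.5217, -0.15, 0.121]
tool_rot: [-0.0, -0.147, 0.989, 0.0]
contact_force: [0.7, 0.3, 0.1]
gripper_width: 0.172
grasp_force: 0.2
```

Request:
{"method": "move_arm", "body": {"rows": [[0,-0.04,0,0,0,0,-0.68],[0,0,0,0,0,0,-0.7],[0,0,0,0,0,0,-0.72],[0,0,0,0,0,0,-0.74],[0,0,0,0,0,0,-0.74]]}}

```text
time: 13.25
tool_pos: [0.5219, -0.1508, 0.1212]
tool_rot: [0.0, -0.147, 0.989, -0.0]
contact_force: [1.2, -3.7, 0.0]
gripper_width: 0.133
grasp_force: 14.2
```

Request:
{"method": "move_arm", "body": {"rows": [[0,-0.08,0,0,0,0,-0.74],[0,0,0,0,0,0,-0.74],[0,0,0,0,0,0,-0.74]]}}

```text
time: 13.5
tool_pos: [0.5219, -0.1509, 0.1211]
tool_rot: [-0.0, -0.147, 0.989, 0.0]
contact_force: [-0.1, 0.1, 1.2]
gripper_width: 0.137
grasp_force: 14.5
```

Request:
{"method": "move_arm", "body": {"rows": [[0,0,0,0,0,0,-0.8],[0,0,0,0,0,0,-0.9],[0,0,0,0,0,0,-1],[0,0,0,0,0,0,-1],[0,0,0,0,0,0,-1]]}}

```text
time: 13.92
tool_pos: [0.522, -0.1511, 0.1211]
tool_rot: [0.0, -0.147, 0.989, 0.0]
contact_force: [-1.2, 0.8, 1.8]
gripper_width: 0.103
grasp_force: 57.7
```

```bash
python3 -c "
import numpy as np
p=np.linspace(.1655,1.5708,37)
d=np.diff(np.c_[-11.5*np.cos(p),-11.5*np.sin(p)],axis=0)
print([[0,round(a,2),round(b,2),0,0,0,-1] for a,b in d])"
```

```text
[[0, np.float64(0.08), np.float64(-0.44), 0, 0, 0, -1], [0, np.float64(0.1), np.float64(-0.44), 0, 0, 0, -1], [0, np.float64(0.12), np.float64(-0.43), 0, 0, 0, -1], [0, np.float64(0.13), np.float64(-0.43), 0, 0, 0, -1], [0, np.float64(0.15), np.float64(-0.42), 0, 0, 0, -1], [0, np.float64(0.17), np.float64(-0.42), 0, 0, 0, -1], [0, np.float64(0.18), np.float64(-0.41), 0, 0, 0, -1], [0, np.float64(0.2), np.float64(-0.4), 0, 0, 0, -1], [0, np.float64(0.21), np.float64(-0.39), 0, 0, 0, -1], [0, np.float64(0.23), np.float64(-0.39), 0, 0, 0, -1], [0, np.float64(0.24), np.float64(-0.38), 0, 0, 0, -1], [0, np.float64(0.26), np.float64(-0.37), 0, 0, 0, -1], [0, np.float64(0.27), np.float64(-0.36), 0, 0, 0, -1], [0, np.float64(0.29), np.float64(-0.35), 0, 0, 0, -1], [0, np.float64(0.3), np.float64(-0.33), 0, 0, 0, -1], [0, np.float64(0.31), np.float64(-0.32), 0, 0, 0, -1], [0, np.float64(0.32), np.float64(-0.31), 0, 0, 0, -1], [0, np.float64(0.34), np.float64(-0.3), 0, 0, 0, -1], [0, np.float64(0.35), np.float64(-0.28), 0, 0, 0, -1], [0, np.float64(0.36), np.float64(-0.27), 0, 0, 0, -1], [0, 
[... 172 characters left out ...]
t64(0.4), np.float64(-0.21), 0, 0, 0, -1], [0, np.float64(0.4), np.float64(-0.19), 0, 0, 0, -1], [0, np.float64(0.41), np.float64(-0.18), 0, 0, 0, -1], [0, np.float64(0.42), np.float64(-0.16), 0, 0, 0, -1], [0, np.float64(0.42), np.float64(-0.15), 0, 0, 0, -1], [0, np.float64(0.43), np.float64(-0.13), 0, 0, 0, -1], [0, np.float64(0.43), np.float64(-0.11), 0, 0, 0, -1], [0, np.float64(0.44), np.float64(-0.1), 0, 0, 0, -1], [0, np.float64(0.44), np.float64(-0.08), 0, 0, 0, -1], [0, np.float64(0.44), np.float64(-0.06), 0, 0, 0, -1], [0, np.float64(0.45), np.float64(-0.04), 0, 0, 0, -1], [0, np.float64(0.45), np.float64(-0.03), 0, 0, 0, -1], [0, np.float64(0.45), np.float64(-0.01), 0, 0, 0, -1]]
```

Request:
{"method": "move_arm", "body": {"rows": [[0,0.08,-0.44,0,0,0,-1],[0,0.1,-0.44,0,0,0,-1],[0,0.12,-0.43,0,0,0,-1],[0,0.13,-0.43,0,0,0,-1],[0,0.15,-0.42,0,0,0,-1],[0,0,0,0,0,0,-1],[0,0,0,0,0,0,-1]]}}

```text
time: 14.5
tool_pos: [0.5202, -0.1454, 0.1427]
tool_rot: [0.0, -0.147, 0.989, 0.0]
contact_force: [1.5, 1.3, -1.4]
gripper_width: 0.105
grasp_force: 57.5
```

Request:
{"method": "move_arm", "body": {"rows": [[0,0.17,-0.42,0,0,0,-1],[0,0.18,-0.41,0,0,0,-1],[0,0.2,-0.4,0,0,0,-1],[0,0.21,-0.39,0,0,0,-1],[0,0.23,-0.39,0,0,0,-1],[0,0.24,-0.38,0,0,0,-1],[0,0,0,0,0,0,-1],[0,0,0,0,0,0,-1]]}}

```text
time: 15.17
tool_pos: [0.5166, -0.1336, 0.1666]
tool_rot: [-0.0, -0.147, 0.989, 0.0]
contact_force: [1.4, 2.8, -2.0]
gripper_width: 0.098
grasp_force: 57.3
```

Request:
{"method": "move_arm", "body": {"rows": [[0,0.32,-0.33,0,0,0,-1],[0,0.3,-0.35,0,0,0,-1],[0,0.29,-0.35,0,0,0,-1],[0,0.3,-0.33,0,0,0,-1],[0,0.31,-0.32,0,0,0,-1],[0,0,0,0,0,0,-1],[0,0,0,0,0,0,-1]]}}

```text
time: 15.75
tool_pos: [0.5125, -0.1195, 0.1839]
tool_rot: [0.0, -0.147, 0.989, -0.001]
contact_force: [-0.2, -1.0, 1.0]
gripper_width: 0.102
grasp_force: 58.0
```

Request:
{"method": "move_arm", "body": {"rows": [[0,0.3,-0.33,0,0,0,-1],[0,0.33,-0.32,0,0,0,-1],[0,0.34,-0.3,0,0,0,-1],[0,0.35,-0.28,0,0,0,-1],[0,0.36,-0.27,0,0,0,-1],[0,0.37,-0.26,0,0,0,-1],[0,0,0,0,0,0,-1],[0,0,0,0,0,0,-1]]}}

```text
time: 16.42
tool_pos: [0.5062, -0.0991, 0.2005]
tool_rot: [-0.0, -0.147, 0.989, 0.0]
contact_force: [1.0, 2.1, -2.8]
gripper_width: 0.1
grasp_force: 57.3
```

Request:
{"method": "move_arm", "body": {"rows": [[0,0.41,-0.18,0,0,0,-1],[0,0.39,-0.22,0,0,0,-1],[0,0.4,-0.21,0,0,0,-1],[0,0.4,-0.19,0,0,0,-1],[0,0.41,-0.18,0,0,0,-1],[0,0,0,0,0,0,-1],[0,0,0,0,0,0,-1]]}}

```text
time: 17.0
tool_pos: [0.5001, -0.0802, 0.2104]
tool_rot: [-0.0, -0.147, 0.989, 0.0]
contact_force: [-0.2, 1.8, -4.8]
gripper_width: 0.096
grasp_force: 57.1
```

Request:
{"method": "move_arm", "body": {"rows": [[0,0.42,-0.07,0,0,0,-1],[0,0.42,-0.14,0,0,0,-1],[0,0.43,-0.12,0,0,0,-1],[0,0.43,-0.11,0,0,0,-1],[0,0.44,-0.09,0,0,0,-1],[0,0,0,0,0,0,-1],[0,0,0,0,0,0,-1]]}}

```text
time: 17.58
tool_pos: [0.494, -0.0597, 0.2157]
tool_rot: [-0.0, -0.147, 0.989, 0.0]
contact_force: [-0.7, 0.4, -5.9]
gripper_width: 0.101
grasp_force: 57.0
```

```bash
python3 - <<'E'
from h import *
to([.4884,-.0430,.2171])
s=manip.state()['tool_pos']; print(-.2907*s[0]+.9568*s[1]+.1831)
E
```

```text
t 17.5833 pos [ 0.494  -0.0597  0.2157] w 0.100885485485887 F [-0.707   0.4431 -5.8534] gf 56.95525202318095
shift cm [ 0.046   1.7609 -0.1395] turn deg [ 0.0095 -0.0428  0.0326] j [-0.2698 -0.251   1.9165 -0.0003  1.4768 -2.1361]
-0.01762886163792346
```

Request:
{"method": "move_arm", "body": {"rows": [[0,0.44,0.06,0,0,0,-1],[0,0.44,-0.05,0,0,0,-1],[0,0.44,-0.03,0,0,0,-1],[0,0.44,-0.01,0,0,0,-1],[0,0,0,0,0,0,-1],[0,0,0,0,0,0,-1],[0,0,0,0,0,0,-1]]}}

```text
time: 18.17
tool_pos: [0.4892, -0.0433, 0.2168]
tool_rot: [0.0, -0.147, 0.989, -0.0]
contact_force: [-4.1, -1.2, -0.5]
gripper_width: 0.102
grasp_force: 58.4
```

```bash
python3 - <<'E'
from h import *
to([.4884,-.0430,.3171])
g=grab('scene','s7')
a=cv2.resize(g['img'][70:270,210:410],None,fx=2.8,fy=2.8,interpolation=cv2.INTER_CUBIC)
cv2.imwrite('pics/v7.png',a)
E
```

```text
t 18.1667 pos [ 0.4892 -0.0433  0.2168] w 0.1015027766117614 F [-4.1179 -1.2022 -0.5015] gf 58.384347434621304
shift cm [  0.0706   0.0459 -10.0269] turn deg [-0.0338  0.0054  0.0093] j [-0.2396 -0.2694  1.9296 -0.0005  1.481  -2.1055]
```

View pics/v7.png

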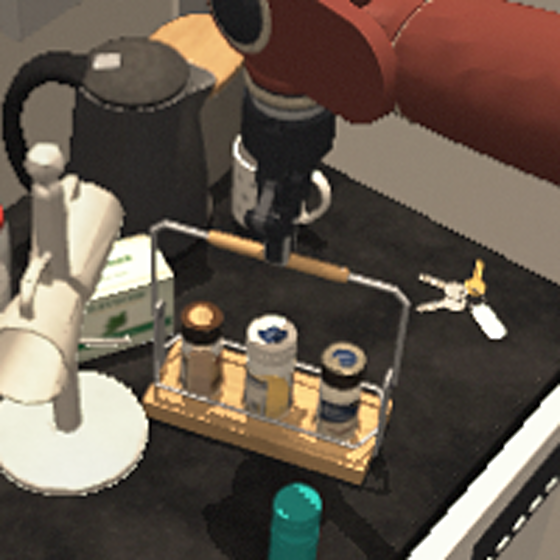

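The handle is upright. The grip at (280,255) is held in the jaws, and all three jars stand in their wells. I'll relieve the side force and start the lift gently.

Request:
{"method": "move_arm", "body": {"rows": [[0.1,0,0,0,0,0,-1],[0,0,0,0,0,0,-1],[0,0,-0.05,0,0,0,-1],[0,0,-0.05,0,0,0,-1],[0,0,-0.05,0,0,0,-1],[0,0,0,0,0,0,-1]]}}

```text
time: 18.72
tool_pos: [0.4881, -0.0433, 0.2172]
tool_rot: [-0.0, -0.147, 0.989, 0.0]
contact_force: [2.5, 0.0, -5.8]
gripper_width: 0.102
grasp_force: 57.2
```

Request:
{"method": "move_arm", "body": {"rows": [[-0.03,0,-0.05,0,0,0,-1],[0,0,-0.05,0,0,0,-1],[0,0,-0.05,0,0,0,-1],[0,0,-0.05,0,0,0,-1],[0,0,-0.05,0,0,0,-1],[0,0,-0.1,0,0,0,-1],[0,0,-0.1,0,0,0,-1],[0,0,-0.1,0,0,0,-1],[0,0,-0.1,0,0,0,-1],[0,0,0,0,0,0,-1],[0,0,0,0,0,0,-1]]}}

```text
time: 19.63
tool_pos: [0.4885, -0.0434, 0.2245]
tool_rot: [0.0, -0.147, 0.989, -0.0]
contact_force: [-0.6, 0.1, -8.3]
gripper_width: 0.104
grasp_force: 56.6
```

Request:
{"method": "move_arm", "body": {"rows": [[0,0,-0.2,0,0,0,-1],[0,0,-0.3,0,0,0,-1],[0,0,-0.5,0,0,0,-1],[0,0,-0.6,0,0,0,-1],[0,0,-0.6,0,0,0,-1],[0,0,-0.6,0,0,0,-1],[0,0,-0.6,0,0,0,-1],[0,0,-0.6,0,0,0,-1],[0,0,-0.6,0,0,0,-1],[0,0,-0.6,0,0,0,-1],[0,0,-0.6,0,0,0,-1],[0,0,-0.6,0,0,0,-1],[0,0,-0.6,0,0,0,-1],[0,0,-0.6,0,0,0,-1],[0,0,-0.6,0,0,0,-1],[0,0,-0.5,0,0,0,-1],[0,0,-0.3,0,0,0,-1],[0,0,-0.2,0,0,0,-1],[0,0,-0.1,0,0,0,-1],[0,0,0,0,0,0,-1]]}}

```text
time: 21.3
tool_pos: [0.4885, -0.0434, 0.3174]
tool_rot: [0.0, -0.147, 0.989, -0.0]
contact_force: [-0.6, -0.7, -8.1]
gripper_width: 0.105
grasp_force: 56.7
```

Request:
{"method": "move_arm", "body": {"rows": [[0,0,0,0,0,0,-1],[0,0,0,0,0,0,-1],[0,0,0,0,0,0,-1],[0,0,0,0,0,0,-1],[0,0,0,0,0,0,-1],[0,0,0,0,0,0,-1],[0,0,0,0,0,0,-1],[0,0,0,0,0,0,-1],[0,0,0,0,0,0,-1],[0,0,0,0,0,0,-1],[0,0,0,0,0,0,-1],[0,0,0,0,0,0,-1]]}}

```text
time: 22.3
tool_pos: [0.4885, -0.0434, 0.3173]
tool_rot: [-0.0, -0.147, 0.989, 0.0]
contact_force: [-0.1, 0.1, -8.1]
gripper_width: 0.104
grasp_force: 56.7
```

```bash
python3 - <<'E'
from h import *
to([.4884,-.0430,.3171])
g=grab('scene','s8')
a=cv2.resize(g['img'][50:250,210:410],None,fx=2.8,fy=2.8,interpolation=cv2.INTER_CUBIC)
cv2.imwrite('pics/v8.png',a)
E
```

```text
t 22.3 pos [ 0.4885 -0.0434  0.3173] w 0.1039976162567707 F [-0.1054  0.0521 -8.089 ] gf 56.67566660209559
shift cm [-0.0012  0.0381  0.0218] turn deg [ 0.0014 -0.0029  0.0012] j [-0.2404 -0.3123  1.7989 -0.      1.6551 -2.1062]
```

View pics/v8.png

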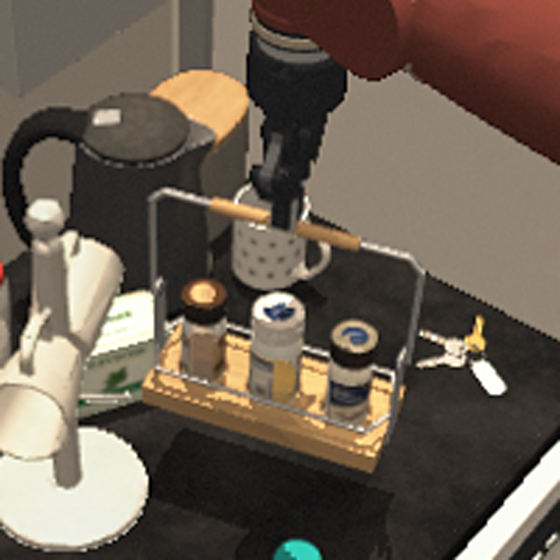

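The caddy hangs level with its shadow below it, and all three jars are in their wells at (205,340), (277,345) and (352,370). Handing in.

```bash
python3 -c "
from h import *
print(manip.job_done())"
```

```text
the job is handed in; nothing more can be done
None
```

The stout jar is in the middle well and the loaded caddy was handed in held still and level about 10 cm up, with all three jars in place, at 22 s; I viewed 12 pictures, over the limit of 10.

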